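# Fetch the stirring stick from under the box covers

### The job

Lift the masking board out of its slots in the white box, stand it on the bench on its lower edge leaning back at a clear slant against the cardboard carton, and let go of it. Then take the long wooden stirring stick out of the box: it is longer than the mouth, so slide it along and tilt it out end first. Finish while still holding the whole stick in the air, at least 100 mm above the box, without letting it go; leave the spray can, paint jar and tape roll where they stand.

Things in the scene. Friction and masses are not known exactly. Their poses are not given: they have to be found in the camera images.
- box: Fixed white storage box, outer size 150 (x) x 335 (y) x 68 (z) mm, lying on the bench; origin at the centre of its underside, z up. Floor and walls 5 mm thick; inner space 140 (x) x 325 (y) mm, 58 mm high from the floor to the underside of two fixed 5 mm covers, which close its top at both ends: a short one at -y, 35 mm deep inside, and a long one at +y, 110 mm deep inside.
- mouth (a point): Centre of the box's open mouth between the covers, 180 (y) x 140 (x) mm (box frame y from -127.5 to +52.5 mm), level with the top of the covers, 68 mm above the bench; axes as the box. Below it on both long inner walls two ribs, 7 mm proud, form an upright 12 mm wide groove with a ledge 35 mm above the bench, for the masking board.
- panel: Loose stiff brown masking board, 136 (x) x 8 (y) x 170 (z) mm, about 0.14 kg; origin at the centre of its lower edge, z up along its height, y along its thickness. At the start it stands upright across the mouth in the box's grooves, lower edge on the ledges, about 137 mm of it above the covers; it is lifted out straight up (30 mm of it sits in the groove).
- panel_mid (a point): Middle of the masking board, 85 mm above its lower edge, axes as the board.
- stick: Loose light wooden stirring stick, 20 (x) x 260 (y) x 18 (z) mm, about 0.065 kg; origin at the centre of its underside, y along its length. It lies flat and lengthwise on the box's floor, beneath the board: its -y end is tucked 12 to 28 mm under the short cover, its +y end 52 to 68 mm under the long cover, with 42 to 58 mm of empty length beyond.
- stick_end_a (a point): Centre of the stick's -y end face (short cover side), 130 mm from its middle, axes as the stick.
- stick_end_b (a point): Centre of the stick's +y end face (long cover side), 130 mm from its middle, axes as the stick.
- carton: Fixed, heavy closed cardboard carton on the bench, 170 (x) x 100 (y) x 120 (z) mm with upright faces; origin at the centre of its underside, z up. Any of its sides may be leaned against. The bench around it is flat, at height 0.
- spray_can: Loose spray can, 64 mm in diameter, 190 mm high, origin at the centre of its underside. Leave alone.
- paint_jar: Loose paint jar, 68 mm in diameter, 80 mm high, origin at the centre of its underside. Leave alone.
- tape_roll: Loose roll of paper tape lying flat, 90 mm in diameter, 24 mm high, origin at the centre of its underside. Leave alone.
Things that resemble listed ones, but are neither listed nor needed, are in the scene too. What is meant by the panel is not orange or red, and is the smaller of those in its own colour.

How it is judged:
By the outcome, as a careful person would: the job done as asked, in the order asked, and still so for the second after the job is handed in, while the arm keeps its last pose, push and grip.
It also fails if it takes over 59 s, if anything falls off the work surface, if the arm or the gripper's body presses on something with over 40 N, if the wrist force passes 120 N, or if a joint passes its speed limit or range.

### The arm

A 6-joint arm with a two-finger parallel gripper is mounted at the origin on the work surface. World frame = base frame: x ahead of the robot, y to its left, z up, the work surface at z = 0. Lengths are in m, angles in rad, forces in N, time in s.
With the tool pointing down it reaches from about 0.25 to 0.85 m from the base axis. Payload 12.5 kg.
Tool frame: the origin (TCP) lies midway between the tips of the shut fingers; the grasp point (between the pads) lies r.tcp_to_grasp behind it (r.tcp_to_grasp is the distance from the TCP to the grasp point, in m); z points along the fingers, y is the direction in which the jaws open and shut (so a half turn about z gives the same grasp; the last joint's range is limited). The gripper opens to 93 mm and grips with 3 to 60 N. Pads are 15 mm wide; open, the fingers measure 128 mm over their backs; the gripper's body (75 mm by 188 mm) begins 65 mm behind the grasp point.
Start: joints at [-1.215, 0.351, 1.652, -0, 1.139, -0.085], TCP at [0.235, -0.497, 0.219] pointing down, gripper open.
Joint ranges: [-2.75, 2.75], [-0.79, 2.1], [0.01, 2.65], [-1.57, 4.71], [0.07, 3.14], [-2.87, 2.87]. Speed limits (rad/s): [2.22, 2.22, 2.79, 3.14, 3.14, 3.14].

### API

Orientations are given as a rotation vector (axis times angle).
In Python, from bench import status, imaging, ticket, r gives the robot as it stands.
- The arm moves only by the tool drive_tool, never from a script. Its argument "increments" is a list that holds one entry, the list of rows, each a list of 5 numbers: the shift along the tool's x, y, z in mm, then the turn about the tool's z in rad, then the finger opening in mm, from 0 to 93. A call has 1 to 20 rows; each row shifts and turns the commanded pose from where the row before left it, along the tool's axes as they then stand; what a row does not reach is not made up. A row lasts 1/8 s, in which the tool goes at most 62.5 mm and 10.7 degrees, less where a joint would pass 70% of its speed; a pose out of reach is approached as far as the arm can. A call is refused whole if a number of a shift passes 62.5 or a number of a turn 0.188, either way. A call with a gripper value outside its range is refused whole. The fingers move at their own pace and stop on an object; "squeeze" is the grip in N (left out, the last holds). Time passes only in rows, so rows that do not move let the fingers close. It gives the time, the measured TCP pose, the force and the opening at its end, in the units of the state.
- status.observe(): the state, without advancing time (a new reading comes with each control period).
- imaging.read_camera(name): name is "scene" or "side" or "wrist"; returns the picture (400x640x3 uint8, blue, green, red); there is no depth.
- imaging.calibration(name): a dict with "mtx" (3x3 intrinsics, pixels), "rvec" (rotation vector, rad) and "tvec" (3), from world to camera coordinates, as OpenCV has them. Camera axes: x right, y down, z forward; pixel columns grow to the right and rows downward; lengths in m; the calibration is good to about 2 mm. The wrist camera is an equidistant fisheye: a pixel r from the principal point sees the ray r / f radians off the axis. A picture is of the moment at which its call begins: read the wrist's pose just before it. calibration takes no time and is no camera call; for the wrist camera it gives the pose at the moment of the call.
- ticket.finish_job(): hands the job in, once; it reports no verdict.
The state is a dict: "time_s": time; "q": joint angles; "joint_vel": joint speeds; "joint_efforts": joint torques, N m; "position": TCP position; "tcp_rot": TCP orientation; "contact_force": force on the tool from outside, world axes, zero at the start; "wrist_torque": the same for the moment, N m; "width": opening from 0.0 (shut) to 1.0 (fully open).
Only numpy, scipy, OpenCV 4.12 (cv2) and the standard library are available. Lean on these libraries where they do the work, as an engineer would, in place of code of your own. Each camera call takes 0.05 s, during which the arm holds its last target. There are 200 camera calls.

## Working session

There is one attempt and no reset: what is moved stays moved. The work goes in short steps, Python scripts to look and compute and a tool call to move; the robot and the scene stay as the last step left them, time stands still between calls to the robot, and variables do not carry over. Pictures are saved under pics/ and viewed, about 8 in all and at most 12, crops included, and the job is handed in when it is done.

Besides the shell and the picture viewer there is one more tool, called after "Request:" as name([rows], argument=value, ...), one row to a line, values as JSON. drive_tool: Moves the arm, as the interface text tells. Its arguments: {"type":"object","properties":{"increments":{"type":"array","items":{"type":"array","items":{"type":"array","items":{"type":"number"}}}},"squeeze":{"type":"number"}},"required":["increments"]}

```bash
mkdir -p pics; ls; python3 - <<'E'
from bench import status, imaging, ticket, r
import cv2
print(status.observe()); print(r.tcp_to_grasp)
for n in ["scene","side","wrist"]:
    c=imaging.calibration(n); print(n,c)
    cv2.imwrite(f"pics/{n}0.png",imaging.read_camera(n))
E
```

```text
pics
{'time_s': 0.0, 'q': array([-1.21453970e+00,  3.51217878e-01,  1.65241767e+00,  4.36853867e-05,
        1.13909953e+00, -8.45917343e-02]), 'joint_vel': array([-0.00085894, -0.00088751, -0.00119184,  0.00185668, -0.00189906,
        0.00051771]), 'joint_efforts': array([ 1.13111306e-03, -4.97330439e+01, -2.85252035e+01,  6.99746492e-02,
        2.57800537e-02, -1.26553887e-04]), 'position': array([ 0.23460685, -0.49707671,  0.21811392]), 'tcp_rot': array([-3.06447769e+00, -6.86612302e-01,  1.81204288e-04]), 'contact_force': array([-0.09538216,  0.55801189,  0.28204283]), 'wrist_torque': array([-0.06052116, -0.06598789, -0.056987  ]), 'width': 0.9997867516807372}
0.0188
scene {'mtx': array([[498.5377193 ,   0.        , 320.56551906],
       [  0.        , 498.5377193 , 200.88266157],
       [  0.        ,   0.        ,   1.        ]]), 'rvec': array([ 1.02691111,  2.63279044, -0.77801441]), 'tvec': array([ 0.41559497, -0.21378352,  1.62904166])}
side {'mtx': array([[422.60191306,   0.        , 317.15929211],
       [  0.        , 422.60191306, 198.30985927],
       [  0.        ,   0.        ,   1.        ]]), 'rvec': array([ 0.22390261, -2.65039999,  1.54208178]), 'tvec': array([0.54182629, 0.15881474, 1.11339451])}
wrist {'mtx': array([[309.70691629,   0.        , 316.95629869],
       [  0.        , 309.70691629, 196.226302  ],
       [  0.        ,   0.        ,   1.        ]]), 'rvec': array([-2.44776663,  1.54848088,  0.22157085]), 'tvec': array([-0.54901623, -0.03422706,  0.3912788 ])}
```

View pics/scene0.png

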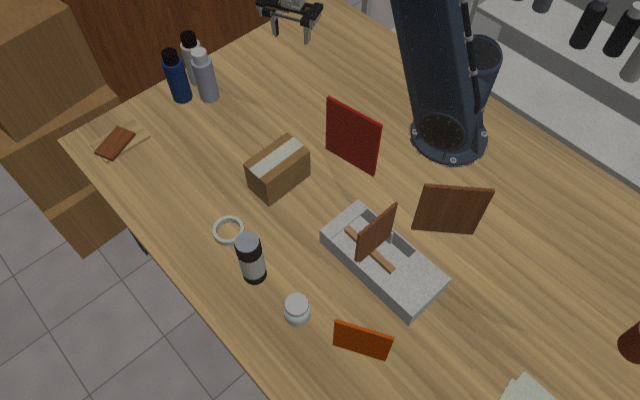

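View pics/side0.png

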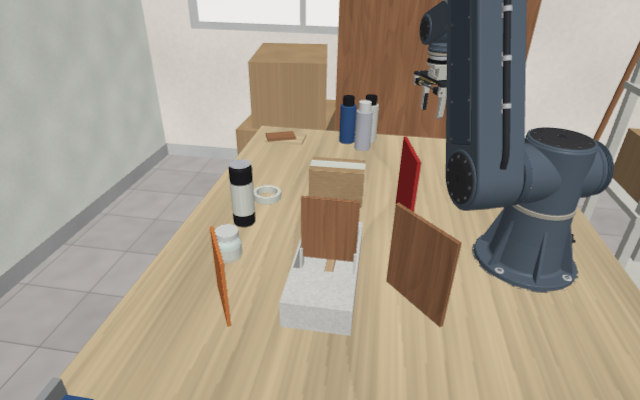

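The scene view shows the box (320–448, 203–320), with the board at (375,232) across the mouth and the stick beneath it. The carton is at (278,168), the can at (250,258), the jar at (297,308) and the tape at (228,230). The side view shows the box in front (325,285), the board at (330,230) and the carton at (337,180) behind it. I'll take one enlarged composite of both views to read off corners.

```bash
cat > h.py <<'E'
import numpy as np, cv2
from bench import status, imaging, ticket, r
from scipy.spatial.transform import Rotation as R
def cam(n):
    c=imaging.calibration(n); M=cv2.Rodrigues(np.array(c['rvec']))[0]; t=np.array(c['tvec']).ravel()
    return c['mtx'],M,t
def ray(n,uv,C=None):
    K,M,t=C or cam(n); uv=np.array(uv,float)
    d=np.linalg.inv(K)@[uv[0],uv[1],1.]
    if n=='wrist':
        p=d[:2]; th=np.hypot(*p); d=np.r_[p/max(th,1e-9)*np.sin(th),np.cos(th)]
    d=M.T@d; return -M.T@t, d/np.linalg.norm(d)
def onz(n,uv,z,C=None):
    o,d=ray(n,uv,C); return o+d*(z-o[2])/d[2]
def tri(rays):
    A=np.zeros((3,3));b=np.zeros(3)
    for o,d in rays:
        P=np.eye(3)-np.outer(d,d);A+=P;b+=P@o
    x=np.linalg.solve(A,b); return x,[np.linalg.norm((np.eye(3)-np.outer(d,d))@(x-o)) for o,d in rays]
def proj(n,X,C=None):
    K,M,t=C or cam(n); c=M@np.array(X)+t
    if n=='wrist':
        th=np.arctan2(np.hypot(c[0],c[1]),c[2]);p=c[:2]/np.hypot(c[0],c[1])*th
    else: p=c[:2]/c[2]
    return K[:2,:2]@p+K[:2,2]
E
python3 - <<'E'
import cv2,numpy as np
a=cv2.imread('pics/scene0.png')[125:325,230:455];b=cv2.imread('pics/side0.png')[150:335,280:370]
a=cv2.resize(a,None,fx=2.5,fy=2.5,interpolation=cv2.INTER_CUBIC);b=cv2.resize(b,None,fx=2.5,fy=2.5,interpolation=cv2.INTER_CUBIC)
o=np.zeros((500,a.shape[1]+b.shape[1],3),np.uint8);o[:a.shape[0],:a.shape[1]]=a;o[:b.shape[0],a.shape[1]:]=b
print(o.shape,a.shape);cv2.imwrite('pics/z1.png',o)
E
```

```text
(500, 787, 3) (500, 562, 3)
```

View pics/z1.png

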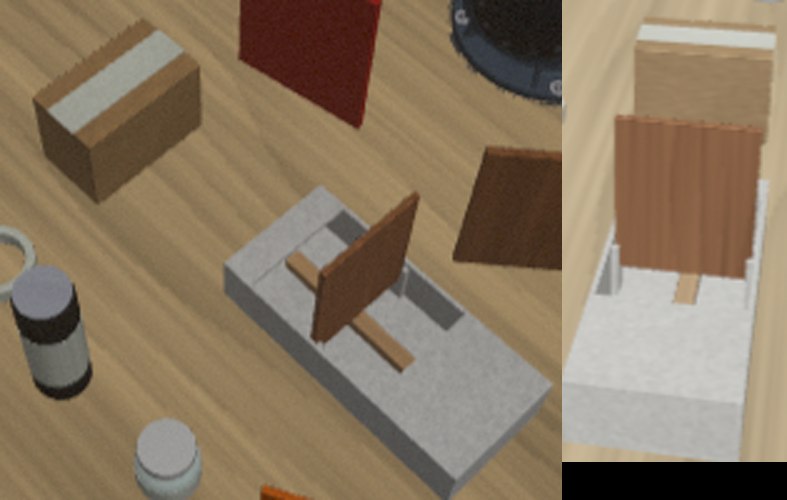

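In the crop, the box's top corners are at (320,186), (225,264) and (552,384). The stick is visible from (293,257) to (408,363). The board's top edge runs (318,272)–(417,195), and in the side part (616,116)–(762,127). The carton's top corners are (38,100), (145,20), (200,67) and (97,135).

```bash
python3 - <<'E'
from h import *
np.set_printoptions(precision=4,suppress=True)
S=lambda x,y:(x/2.5+230-.3,y/2.5+125-.3)
T=lambda x,y:((x-562)/2.5+280-.3,y/2.5+150-.3)
for nm,p,z in [('A',(320,186),.068),('B',(225,264),.068),('C',(552,384),.068),('Dbot',(447,499),0),('Bbot',(225,292),0),
  ('st1',(293,257),.023),('st2',(408,363),.023),('panTopL',(318,272),.205),('panTopR',(417,195),.205),('c1',(38,100),.12),('c2',(145,20),.12),('c3',(200,67),.12),('c4',(97,135),.12),('c4b',(98,202),0),('c3b',(200,128),0),('jar',(167,447),.08),('can',(45,292),.19),('tape',(5,262),.024),('redbotL',(240,60),0),('redbotR',(360,128),0),('brL',(455,261),0),('brTopL',(486,148),.2)]:
    print(nm,onz('scene',S(*p),z))
for nm,a,b in [('panTopL',(318,272),(616,116)),('panTopR',(417,195),(762,127)),('c1/4?',(97,135),(636,52)),('c3',(200,67),(775,48)),('boxlongD',(449,474),(566,381)),('C',(552,384),(744,404))]:
    print(nm,tri([ray('scene',S(*a)),ray('side',T(*b))]))
E
```

```text
A [0.4276 0.0054 0.068 ]
B [0.5755 0.0072 0.068 ]
C [0.4241 0.3384 0.068 ]
Dbot [0.569  0.3379 0.    ]
Bbot [0.5739 0.0057 0.    ]
st1 [0.4952 0.0339 0.023 ]
st2 [0.4959 0.2117 0.023 ]
panTopL [0.5689 0.1311 0.205 ]
panTopR [0.4342 0.1357 0.205 ]
c1 [ 0.6072 -0.2711  0.12  ]
c2 [ 0.4407 -0.2793  0.12  ]
c3 [ 0.4402 -0.1826  0.12  ]
c4 [ 0.5889 -0.1883  0.12  ]
c4b [ 0.603  -0.1852  0.    ]
c3b [ 0.4414 -0.1838  0.    ]
jar [0.7626 0.126  0.08  ]
can [ 0.7711 -0.0361  0.19  ]
tape [ 0.7396 -0.1809  0.024 ]
redbotL [ 0.3318 -0.229   0.    ]
redbotR [ 0.2958 -0.0503  0.    ]
brL [0.3513 0.1553 0.    ]
brTopL [0.3367 0.1429 0.2   ]
panTopL (array([0.5678, 0.1302, 0.2019]), [np.float64(0.0003327730910104654), np.float64(0.0003327730910103489)])
panTopR (array([0.434 , 0.1357, 0.2067]), [np.float64(0.0010112748728796225), np.float64(0.0010112748728796216)])
c1/4? (array([ 0.5974, -0.1816,  0.1211]), [np.float64(0.00837420468547843), np.float64(0.008374204685478639)])
c3 (array([ 0.4406, -0.1786,  0.133 ]), [np.float64(0.005968015713477629), np.float64(0.005968015713477686)])
boxlongD (array([0.5714, 0.3303, 0.0606]), [np.float64(0.0004293921275406118), np.float64(0.00042939212754045206)])
C (array([0.4239, 0.3384, 0.0677]), [np.float64(2.2131130433611085e-05), np.float64(2.2131130433538003e-05)])
```

Request:
drive_tool([
  [[0,0,-35,0.157,93],[0,0,-35,0.157,93],[0,0,-20,0.157,93],[17,-45,0,0,93],[17,-45,0,0,93],[17,-45,0,0,93],[17,-45,0,0,93],[17,-45,0,0,93],[17,-45,0,0,93],[17,-45,0,0,93],[17,-45,0,0,93],[17,-45,0,0,93],[17,-45,0,0,93],[17,-45,0,0,93],[17,-45,0,0,93],[17,-45,0,0,93],[17,-40,0,0,93],[0,0,0,0,93]],
])

```text
time_s: 2.4
position: [0.4918, 0.122, 0.308]
tcp_rot: [-3.141, 0.043, 0.001]
contact_force: [0.2, -0.2, -0.6]
width: 1.003
```

```bash
python3 - <<'E'
from h import *
C=cam('wrist'); np.save('w1.npy',np.hstack([C[0],C[1],C[2][:,None]]))
cv2.imwrite('pics/w1.png',imaging.read_camera('wrist'))
print(C[1],-C[1].T@C[2])
for p in [(.434,.1357,.205),(.568,.130,.205),(.4955,.065,.023),(.4955,.212,.023),(.4918,.122,.308)]: print(p,proj('wrist',p,C))
E
```

```text
[[-2.56859226e-02 -9.99670029e-01 -2.58452698e-04]
 [-9.59976114e-01  2.45938792e-02  2.79000002e-01]
 [-2.78901584e-01  7.41448088e-03 -9.60291066e-01]] [0.56846511 0.12005259 0.47417855]
(0.434, 0.1357, 0.205) [304.42734373 252.43355367]
(0.568, 0.13, 0.205) [305.46435924 109.52398633]
(0.4955, 0.065, 0.023) [355.52086411 157.55163598]
(0.4955, 0.212, 0.023) [256.70230627 160.33057316]
(0.4918, 0.122, 0.308) [317.06736968 242.56332285]
```

View pics/w1.png

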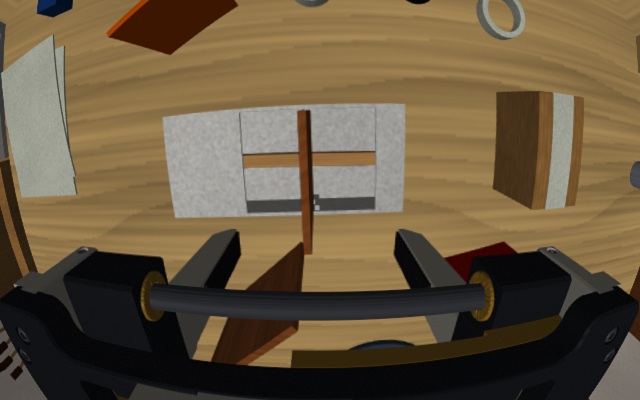

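The wrist picture shows the board's top edge from (304,110) to (308,253). The stick runs from (243,160) to (376,158), and the mouth from about 240 to 376. The earlier numbers project to the same pixels, so I'll refine the board's top edge and the stick with colour masks.

```bash
python3 - <<'E'
from h import *
np.set_printoptions(precision=4,suppress=True)
a=np.load('w1.npy');C=(a[:,:3],a[:,3:6],a[:,6])
im=cv2.imread('pics/w1.png').astype(int)
for y in (118,140,180,200):
    print(y,im[y,294:318].tolist() if y in(140,200) else '')
hsv=cv2.cvtColor(im.astype(np.uint8),cv2.COLOR_BGR2HSV)
m=((hsv[...,1]>80)&(hsv[...,0]<25)).astype(np.uint8)
for x in (255,275,330,350,365):
    ys=[y for y in range(125,195) if m[y,x]]; c=(ys[0]+ys[-1])/2; print(x,ys[0],ys[-1],onz('wrist',(x,c),.023,C))
for y in (115,240): 
    ys=[x for x in range(290,325) if m[y,x]];print(y,ys[0],ys[-1],[onz('wrist',(q,y),.205,C) for q in (ys[0]-.5,ys[-1]+.5)])
E
```

```text
118 
140 [[152, 156, 156], [150, 155, 155], [152, 156, 155], [152, 155, 157], [78, 96, 128], [32, 65, 116], [24, 61, 113], [24, 59, 111], [24, 59, 109], [24, 56, 106], [23, 55, 105], [23, 56, 104], [19, 45, 85], [9, 25, 49], [7, 19, 37], [6, 17, 36], [22, 29, 44], [97, 102, 109], [141, 146, 149], [156, 161, 161], [156, 160, 162], [154, 158, 159], [152, 155, 157], [151, 156, 156]]
180 
200 [[64, 65, 66], [63, 64, 65], [64, 66, 67], [64, 66, 67], [65, 66, 65], [65, 65, 66], [53, 58, 69], [35, 54, 85], [21, 52, 99], [19, 50, 96], [22, 50, 95], [22, 50, 95], [21, 51, 95], [22, 52, 98], [22, 49, 92], [9, 29, 56], [9, 21, 41], [6, 19, 37], [14, 22, 39], [71, 76, 83], [124, 129, 131], [83, 86, 87], [66, 68, 68], [64, 64, 65]]
255 154 167 [0.4954 0.2146 0.023 ]
275 153 166 [0.4957 0.1842 0.023 ]
330 152 165 [0.4948 0.1028 0.023 ]
350 151 164 [0.4957 0.0732 0.023 ]
365 151 164 [0.4954 0.0508 0.023 ]
115 297 309 [array([0.5635, 0.1379, 0.205 ]), array([0.5631, 0.1267, 0.205 ])]
240 290 324 [array([0.4475, 0.1494, 0.205 ]), array([0.4468, 0.1161, 0.205 ])]
```

Request:
drive_tool([
  [[9,-11.5,0,-0.022,70],[0,0,45,0,60],[0,0,45,0,60],[0,0,30,0,60],[0,0,18,0,40],[0,0,0,0,30],[0,0,0,0,20],[0,0,0,0,12],[0,0,0,0,4],[0,0,0,0,0],[0,0,0,0,0]],
], squeeze=20)

```text
time_s: 3.82
position: [0.501, 0.1315, 0.171]
tcp_rot: [-3.141, 0.013, -0.001]
contact_force: [-0.2, 1.0, 3.6]
width: 0.088
```

Request:
drive_tool([
  [[0,0,-10,0,0],[0,0,-20,0,0],[0,0,-25,0,0],[0,0,-25,0,0],[0,0,-10,0,0],[0,0,0,0,0]],
], squeeze=30)

```text
time_s: 4.58
position: [0.5008, 0.1313, 0.2608]
tcp_rot: [3.142, -0.013, 0.001]
contact_force: [-0.4, 0.2, -1.6]
width: 0.086
```

```bash
python3 - <<'E'
from h import *
C=cam('wrist'); np.save('w2.npy',np.hstack([C[0],C[1],C[2][:,None]]))
o=np.vstack([cv2.resize(imaging.read_camera('scene')[120:330,220:460],None,fx=1.5,fy=1.5),cv2.resize(imaging.read_camera('side')[130:330,260:500],None,fx=1.5,fy=1.3)[:285]])
w=imaging.read_camera('wrist'); cv2.imwrite('pics/w2.png',w)
w=w[:300,150:590]; o2=np.zeros((600,800,3),np.uint8); o2[:300,:440]=w; o=o[:600]; o2[:o.shape[0],440:]=o[:,:360]
cv2.imwrite('pics/z2.png',o2)
E
```

```text
(no output)
```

View pics/z2.png

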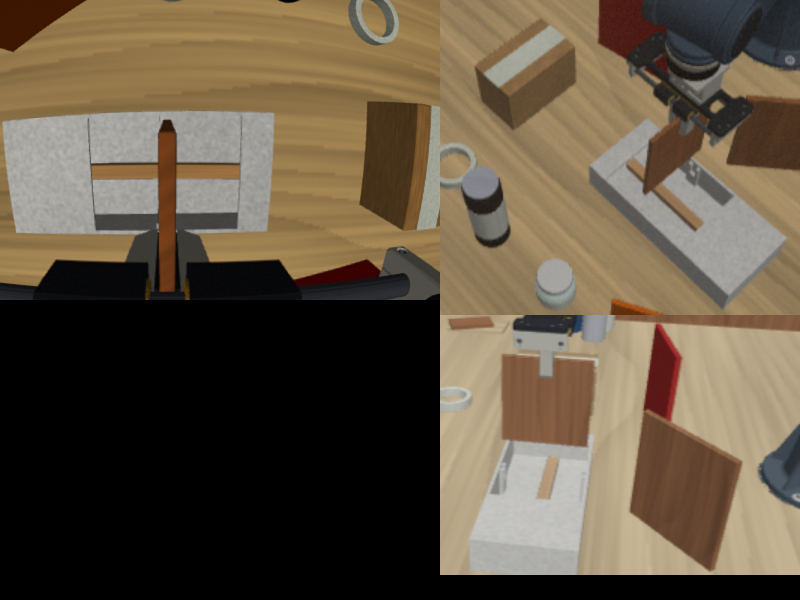

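The board is held clear above the box. In the wrist part, the carton's near face has its bottom edge at (510,206)–(517,102) and its top edge at (557,229)–(567,103). I'll cast these for the face position.

```bash
python3 - <<'E'
from h import *
np.set_printoptions(precision=4,suppress=True)
a=np.load('w2.npy');C=(a[:,:3],a[:,3:6],a[:,6])
for p,z in [((510,206),0),((517,103),0),((557,228),.12),((567,104),.12)]: print(onz('wrist',p,z,C))
E
```

```text
[ 0.4348 -0.1913 -0.    ]
[ 0.6046 -0.1842  0.    ]
[ 0.4414 -0.1951  0.12  ]
[ 0.6065 -0.1817  0.12  ]
```

Request:
drive_tool([
  [[3,30,0,0,0],[4,50,0,-0.03,0],[4,50,0,0,0],[4,50,0,0,0],[4,50,0,0,0],[0,38,0,0,0],[0,0,40,0,0],[0,0,35,0,0],[0,0,15,0,0],[0,0,0,0,0]],
], squeeze=30)

```text
time_s: 5.98
position: [0.523, -0.1362, 0.17]
tcp_rot: [-3.141, -0.034, 0.003]
contact_force: [0.1, -0.0, -0.7]
width: 0.09
```

```bash
python3 - <<'E'
from h import *
C=cam('wrist'); np.save('w3.npy',np.hstack([C[0],C[1],C[2][:,None]]))
w=imaging.read_camera('wrist'); cv2.imwrite('pics/w3.png',w)
a=cv2.resize(imaging.read_camera('scene')[90:250,220:440],None,fx=1.8,fy=1.8); b=cv2.resize(imaging.read_camera('side')[110:290,250:460],None,fx=1.6,fy=1.6)
o=np.zeros((590,800,3),np.uint8); o[:300,:640]=w[:300]; o[300:300+a.shape[0],:a.shape[1]]=a[:290]; o[300:300+b.shape[0],400:400+b.shape[1]]=b[:290]
cv2.imwrite('pics/z3.png',o)
E
```

```text
(no output)
```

View pics/z3.png

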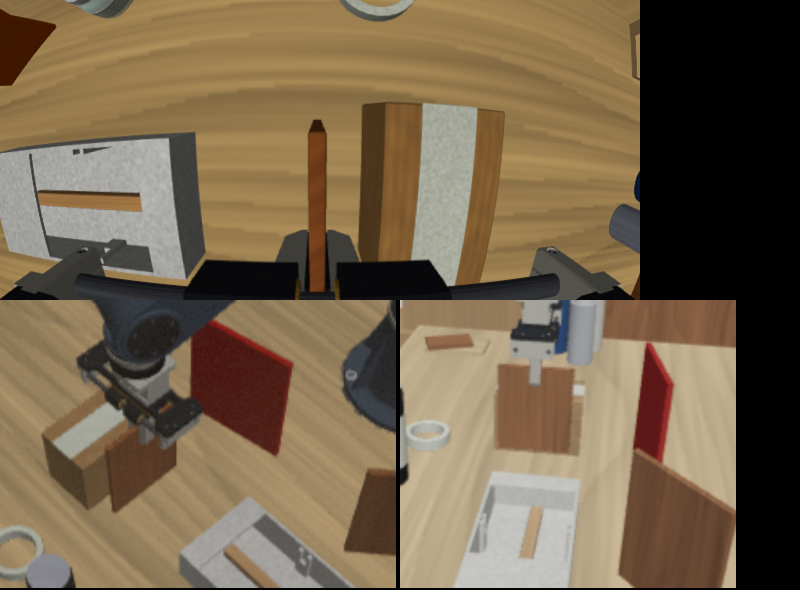

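The board hangs parallel to the carton's face. In the wrist part, the face's bottom edge is (363,104)–(359,258) and its top edge (386,103)–(381,280).

```bash
python3 - <<'E'
from h import *
np.set_printoptions(precision=4,suppress=True)
a=np.load('w3.npy');C=(a[:,:3],a[:,3:6],a[:,6])
for p,z in [((362,105),0),((359,250),0),((386,104),.12),((383,250),.12)]: print(onz('wrist',p,z,C))
for p in [(317,130),(317.5,220)]: print('board',onz('wrist',p,.205,C))
E
```

```text
[ 0.6054 -0.1826  0.    ]
[ 0.4353 -0.189   0.    ]
[ 0.6051 -0.1824  0.12  ]
[ 0.4941 -0.1888  0.12  ]
board [ 0.5907 -0.1346  0.205 ]
board [ 0.5504 -0.1358  0.205 ]
```

Request:
drive_tool([
  [[0,4,10,-0.02,0],[0,0,14,0,0],[0,0,7,0,0],[0,0,1,0,0],[0,0,0,0,0]],
], squeeze=20)

```text
time_s: 6.75
position: [0.5234, -0.1404, 0.1387]
tcp_rot: [3.141, 0.066, 0.0]
contact_force: [-0.6, 0.1, -1.6]
width: 0.085
```

Request:
drive_tool([
  [[0,0,2,0,0],[0,0,1,0,0],[0,0,0,0,0]],
], squeeze=10)

```text
time_s: 7.12
position: [0.5235, -0.1405, 0.136]
tcp_rot: [3.141, 0.066, 0.001]
contact_force: [-1.6, 0.4, 2.9]
width: 0.086
```

Request:
drive_tool([
  [[0,0,0,0,12],[0,0,0,0,20],[0,0,0,0,26],[0,0,0,0,26],[0,6,0,0,26],[0,6,0,0,26],[0,6,0,0,26],[0,6,0,0,26],[0,6,0,0,26],[0,6,0,0,26],[0,6,0,0,26],[0,4,0,0,26],[0,4,0,0,26],[0,2,0,0,26],[0,0,0,0,26],[0,0,0,0,26]],
])

```text
time_s: 9.12
position: [0.5255, -0.1922, 0.1356]
tcp_rot: [-3.141, -0.066, 0.0]
contact_force: [-0.1, -0.5, 0.2]
width: 0.277
```

```bash
python3 - <<'E'
from h import *
w=imaging.read_camera('wrist'); cv2.imwrite('pics/w4.png',w)
print(status.observe()['wrist_torque'])
a=cv2.resize(imaging.read_camera('scene')[90:250,220:440],None,fx=1.8,fy=1.8); b=cv2.resize(imaging.read_camera('side')[110:290,250:460],None,fx=1.6,fy=1.6)
o=np.zeros((590,800,3),np.uint8); o[:300,:640]=w[:300]; o[300:300+a.shape[0],:a.shape[1]]=a[:290]; o[300:300+b.shape[0],400:400+b.shape[1]]=b[:290]
cv2.imwrite('pics/z4.png',o)
E
```

```text
[ 0.01150161 -0.01585946  0.02973754]
```

View pics/z4.png

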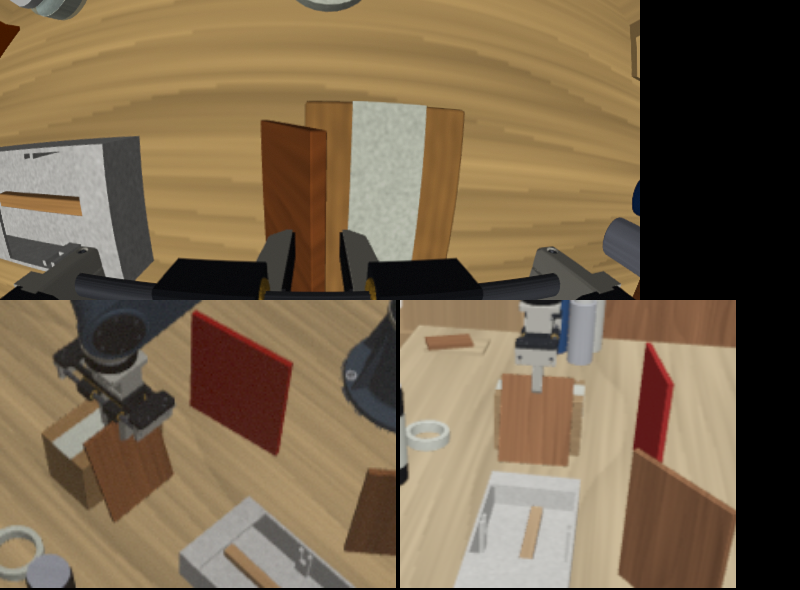

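The board leans on the carton's top edge (wrist part: top edge at (326,130)–(325,290), face sloping to (262,120)), with almost no force on the tool. I'll open, rise and turn the jaws for the stick.

Request:
drive_tool([
  [[0,0,0,0,35],[0,0,0,0,45],[0,0,0,0,55],[0,0,0,0,60],[0,0,-15,0,60],[0,0,-30,0,60],[0,0,-40,0,60],[0,0,-30,-0.17,60],[0,0,0,-0.17,60],[0,0,0,-0.17,60],[0,0,0,-0.17,60],[0,0,0,-0.17,60],[0,0,0,-0.17,60],[0,0,0,-0.17,60],[0,0,0,-0.17,60],[0,0,0,-0.17,60],[0,0,0,0,60]],
])

```text
time_s: 11.4
position: [0.5256, -0.1924, 0.2516]
tcp_rot: [2.221, 2.221, 0.001]
contact_force: [0.3, 0.2, -0.4]
width: 0.65
```

Request:
drive_tool([
  [[45,-5,0,0,60],[45,-5,0,0,60],[45,-5,0,0,60],[45,-5,0,0,60],[45,-5,0,0,60],[45,-5,0,0,60],[0,0,0,0,50]],
])

```text
time_s: 12.28
position: [0.4949, 0.0797, 0.2513]
tcp_rot: [2.221, 2.221, 0.001]
contact_force: [-0.3, -0.0, 0.3]
width: 0.581
```

```bash
python3 - <<'E'
from h import *
np.set_printoptions(precision=4,suppress=True)
C=cam('wrist'); np.save('w5.npy',np.hstack([C[0],C[1],C[2][:,None]]))
w=imaging.read_camera('wrist'); cv2.imwrite('pics/w5.png',w)
print(-C[1].T@C[2])
a=cv2.resize(imaging.read_camera('scene')[90:300,220:460],None,fx=1.5,fy=1.5); b=cv2.resize(imaging.read_camera('side')[110:330,250:460],None,fx=1.4,fy=1.4)
for n,p in [('sc','scene'),('si','side')]: pass
o=np.zeros((600,800,3),np.uint8); o[:290,:640]=w[:290]; o[290:600,:a.shape[1]]=a[:310]; o[290:598,400:400+b.shape[1]]=b[:308]
cv2.imwrite('pics/z5.png',o)
E
```

```text
[0.4943 0.1568 0.4175]
```

View pics/z5.png

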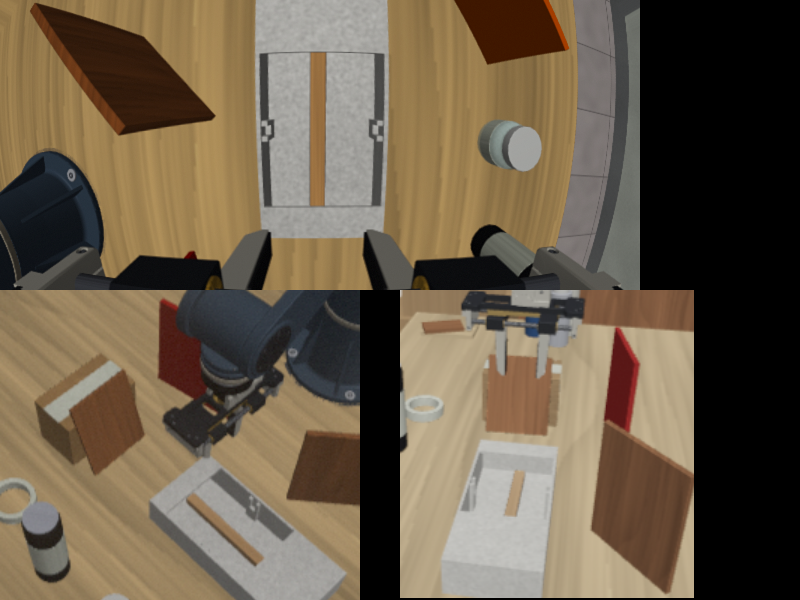

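The board stands leaning on its own. In the wrist part, the stick runs along columns 310–326 between the cover edges at rows 52 and 206. I'll get the mouth edges, the stick's line, and its height across views.

```bash
python3 - <<'E'
from h import *
np.set_printoptions(precision=4,suppress=True)
def ld(f): a=np.load(f); return (a[:,:3],a[:,3:6],a[:,6])
C=ld('w5.npy'); D=ld('w1.npy')
im=cv2.imread('pics/w5.png'); hsv=cv2.cvtColor(im,cv2.COLOR_BGR2HSV); m=(hsv[...,1]>80)&(hsv[...,0]<25)
for y in (60,100,150,200):
    xs=[x for x in range(290,345) if m[y,x]]; print(y,xs[0],xs[-1],onz('wrist',((xs[0]+xs[-1])/2,y),.023,C))
col=[y for y in range(40,230) if m[y,317]]; print('stick rows',col[0],col[-1])
for v,n in ((52,'long edge'),(206.5,'short edge')): print(n,onz('wrist',(345,v),.068,C))
# width-based height: two edges from views w1 (rows 152-165 at x=330) and w5
p=onz('wrist',(330,158.5),.023,D); q=proj('wrist',p,C); print('pred',q)
# x-lines: intersect plane of stick centre line in each view
def plane(f,a,b): o,d=ray('wrist',a,f); _,e=ray('wrist',b,f); n=np.cross(d,e); return n/np.linalg.norm(n),o
n1,o1=plane(D,(255,160.5),(365,157.5)); n2,o2=plane(C,(317.5,60),(317.5,200))
A=np.array([n1,n2,[0,1,0]]); print('height/line from two views',np.linalg.solve(A,[n1@o1,n2@o2,.1]))
E
```

```text
60 311 325 [0.4953 0.2204 0.023 ]
100 310 325 [0.4948 0.1689 0.023 ]
150 310 324 [0.4942 0.105  0.023 ]
200 310 323 [0.4937 0.0382 0.023 ]
stick rows 52 205
long edge [0.5251 0.223  0.068 ]
short edge [0.5277 0.0437 0.068 ]
pred [317.4168 151.6279]
height/line from two views [0.4949 0.1    0.0202]
```

Request:
drive_tool([
  [[0,0,50,0,50],[0,0,50,0,50],[0,0,50,0,50],[0,0,45,0,50],[0,0,30,0,50],[0,0,12,0,50],[0,0,5,0,50],[0,0,0,0,40],[0,0,0,0,28],[0,0,0,0,16],[0,0,0,0,10],[0,0,0,0,10],[0,0,0,0,10]],
], squeeze=10)

```text
time_s: 14.05
position: [0.4955, 0.0777, 0.0091]
tcp_rot: [2.22, 2.222, 0.001]
contact_force: [-0.8, -0.2, 7.5]
width: 0.217
```

Request:
drive_tool([
  [[0,0,-2,0,10],[8,0,0,0,10],[10,0,0,0,10],[10,0,0,0,10],[8,0,0,0,10],[2,0,0,0,10],[0,0,0,0,10]],
], squeeze=12)

```text
time_s: 14.92
position: [0.4952, 0.1157, 0.0106]
tcp_rot: [2.22, 2.223, -0.0]
contact_force: [-0.1, 1.4, -0.2]
width: 0.213
```

```bash
python3 - <<'E'
from h import *
np.set_printoptions(precision=4,suppress=True)
C=cam('wrist');w=imaging.read_camera('wrist'); cv2.imwrite('pics/w6.png',w)
print(status.observe()['contact_force'],[proj('wrist',(.495,y,.023),C) for y in (.03,.05,.07,.09)],proj('wrist',(.495,.0437,.068),C))
s=imaging.read_camera('scene'); cv2.imwrite('pics/s6.png',s); print([proj('scene',(.495,y,.023)) for y in (.03,.06,.09)])
a=cv2.resize(s[180:300,300:450],None,fx=3,fy=3); o=np.zeros((600,800,3),np.uint8); o[:360,:450]=a; 
b=cv2.resize(w[180:300,220:420],None,fx=2,fy=2); o[360:600,:400]=b; b=cv2.resize(imaging.read_camera('side')[210:330,270:370],None,fx=3,fy=3); o[:360,500:800]=b
cv2.imwrite('pics/z6.png',o)
E
```

```text
[-0.3716 -0.7818 -0.9242] [array([317.1008, 361.443 ]), array([317.1983, 341.1674]), array([317.3061, 318.0909]), array([317.4242, 291.905 ])] [317.1038 400.6319]
[array([345.9945, 226.5799]), array([353.4433, 233.3906]), array([361.0202, 240.3184])]
```

View pics/z6.png

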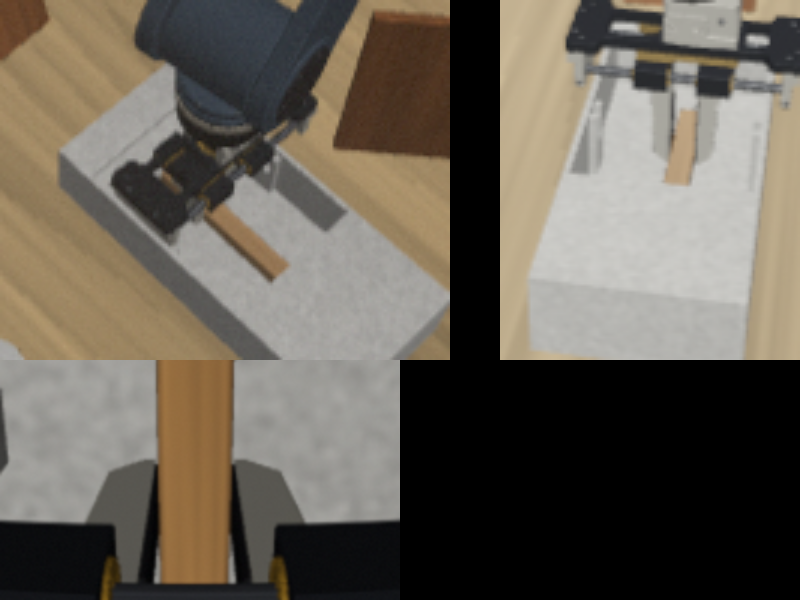

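The scene part shows the stick's -y end at full-picture (353,237), i.e. y ≈ 0.065, clear of the short cover (edge at 0.044). Next I'll lift with a light grip so the stick pivots in the pads.

Request:
drive_tool([
  [[0,0,-6,0,10],[0,0,-8,0,10],[0,0,-10,0,10],[0,0,-10,0,10],[0,0,-10,0,10],[0,0,-8,0,10],[0,0,-8,0,10],[0,0,0,0,10]],
], squeeze=5)

```text
time_s: 16.08
position: [0.4955, 0.1157, 0.0712]
tcp_rot: [2.22, 2.222, 0.001]
contact_force: [0.1, 0.2, -0.1]
width: 0.215
```

```bash
python3 - <<'E'
from h import *
s=imaging.read_camera('scene');w=imaging.read_camera('wrist');d=imaging.read_camera('side')
o=np.zeros((600,800,3),np.uint8); o[:360,:450]=cv2.resize(s[180:300,300:450],None,fx=3,fy=3)
o[360:600,:400]=cv2.resize(w[180:300,220:420],None,fx=2,fy=2); o[:400,460:800]=cv2.resize(d[190:330,260:379],(340,400))
cv2.imwrite('pics/z7.png',o)
E
```

```text
(no output)
```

View pics/z7.png

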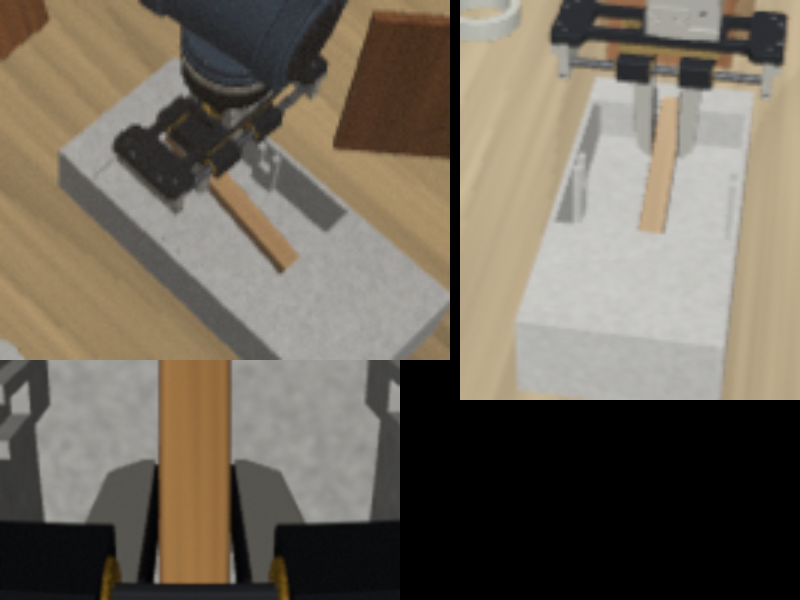

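The stick is now tilted with its -y end up, and it runs down under the long cover's edge at (290,265) in the scene part. I'll draw it back and up, then look at the forces.

Request:
drive_tool([
  [[-10,0,-5,0,10],[-10,0,-6,0,10],[-10,0,-7,0,10],[-10,0,-7,0,10],[-10,0,-7,0,10],[-10,0,-7,0,10],[-10,0,-7,0,10],[-10,0,-7,0,10],[-10,0,-7,0,10],[0,0,0,0,10]],
], squeeze=6)

```text
time_s: 17.48
position: [0.4956, 0.025, 0.1312]
tcp_rot: [2.221, 2.221, 0.001]
contact_force: [-0.1, -0.0, -1.4]
width: 0.212
```

```bash
python3 - <<'E'
from h import *
s=imaging.read_camera('scene');w=imaging.read_camera('wrist');d=imaging.read_camera('side')
o=np.zeros((600,800,3),np.uint8); o[:360,:450]=cv2.resize(s[160:300,270:445],(450,360))
o[360:600,:400]=cv2.resize(w[180:300,220:420],None,fx=2,fy=2); o[:560,460:800]=cv2.resize(d[130:330,260:381],(340,560))
cv2.imwrite('pics/z8.png',o)
E
```

```text
(no output)
```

View pics/z8.png

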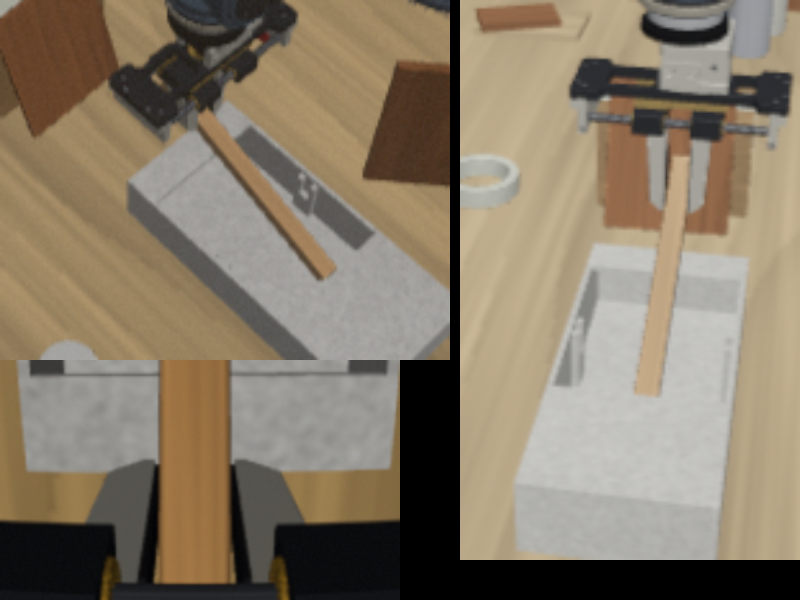

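The stick's lower end is out at the long cover's edge (scene part (325,270), side part (648,393)). I'll pull back a little more, grip firmly and raise.

Request:
drive_tool([
  [[-8,0,-2,0,10],[-8,0,-2,0,10],[-4,0,-6,0,10],[0,0,-8,0,5],[0,0,-15,0,5],[0,0,-25,0,5],[0,0,-30,0,5],[0,0,-35,0,5],[0,0,-35,0,5],[0,0,-35,0,5],[0,0,-35,0,5],[0,0,-35,0,5],[0,0,-20,0,5],[0,0,-8,0,5],[0,0,0,0,5],[0,0,0,0,5]],
], squeeze=25)

```text
time_s: 19.62
position: [0.495, 0.0057, 0.4208]
tcp_rot: [-2.219, -2.222, 0.001]
contact_force: [0.0, -0.4, -1.2]
width: 0.209
```

```bash
python3 - <<'E'
from h import *
st=status.observe(); print(st['position'],st['contact_force'],st['width'],st['q'])
s=imaging.read_camera('scene');d=imaging.read_camera('side')
cv2.imwrite('pics/s9.png',s);cv2.imwrite('pics/d9.png',d)
o=np.zeros((600,800,3),np.uint8); o[:600,:460]=cv2.resize(s[60:321,250:450],(460,600)); o[:600,460:800]=cv2.resize(d[60:330,240:393],(340,600))
cv2.imwrite('pics/z9.png',o)
E
```

```text
[0.49501704 0.00568717 0.42083451] [ 0.02665906 -0.40410249 -1.16966585] 0.20913095067243206 [-8.25825001e-02  1.14753979e-01  1.46450572e+00  3.90893719e-06
  1.56368741e+00 -8.36955343e-02]
```

View pics/z9.png

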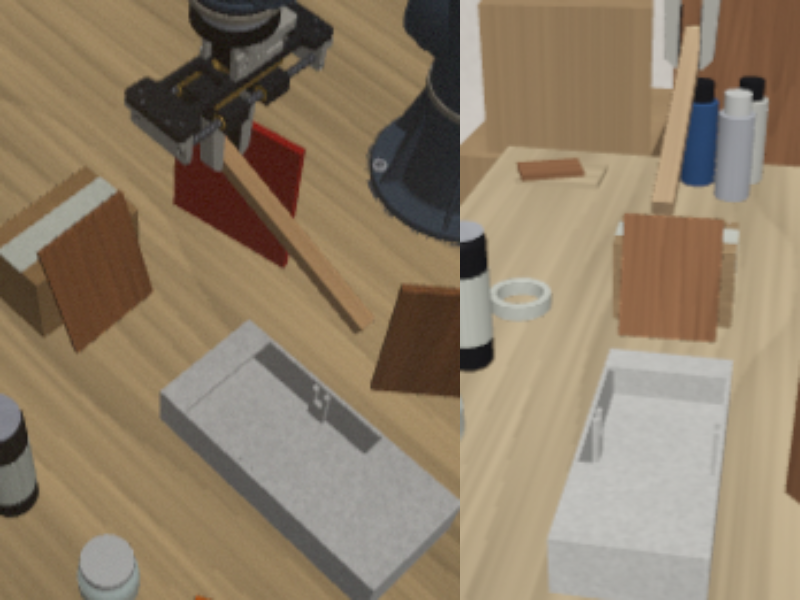

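The box is empty, the board still leans, and the stick is held tilted. Its low end is at scene-part (362,325) and side-part (664,207); I'll triangulate that for height.

```bash
python3 - <<'E'
from h import *
print(tri([ray('scene',(407.4,201)),ray('side',(331.8,153))]))
S=lambda x,y:(x/2.3+250,y/2.299+60); T=lambda x,y:((x-460)/2.222+240,y/2.222+60)
for n,a,b in [('low L',(78,350),(621,333)),('low R',(151,292),(715,341)),('top L',(42,262),(625,215)),('top R',(123,195),(722,220))]: print(n,tri([ray('scene',S(*a)),ray('side',T(*b))]))
E
```

```text
(array([0.49322071, 0.19712746, 0.34444205]), [np.float64(0.00024907090823933264), np.float64(0.0002490709082393317)])
low L (array([ 0.58604088, -0.13593653,  0.00322883]), [np.float64(0.0006054607242964906), np.float64(0.0006054607242965486)])
low R (array([ 0.45584984, -0.14026631,  0.00200771]), [np.float64(0.0010161724079264243), np.float64(0.0010161724079263883)])
top L (array([ 0.59194597, -0.17851492,  0.16090771]), [np.float64(0.0036615152666610857), np.float64(0.0036615152666610753)])
top R (array([ 0.45946704, -0.18596159,  0.16373503]), [np.float64(0.0005183986002611795), np.float64(0.0005183986002612748)])
```

The stick's low end is at z ≈ 0.34 m, about 275 mm above the box top. The board's lower edge is at z ≈ 0 and its top edge is 45 mm further back at 0.162 m, a slant of about 15–16°.

```bash
python3 -c "
from bench import ticket; print(ticket.finish_job())"
```

```text
the job is handed in; nothing more can be done
None
```

I did both parts in the order asked and handed the job in at about 20 s. No verdict is reported.

- **Board:** I lifted it straight out of its grooves, stood it in front of the carton and tipped it back gently between loosely opened fingers. It was then let go. My last two-view measurement puts its lower edge on the bench (read as 2–3 mm) and its top edge at about 162 mm. That is 42–46 mm further back, a slant of about 15–16°. It was still leaning after I drew away and again at the end.
- **Stick:** I gripped it at its -y end side, slid it 38 mm under the long cover and tilted it out end first. The arm is still holding it with a 25 N grip. Its lowest end is at about 0.34 m, roughly 275 mm above the box.
- **Can, jar and tape:** I never touched them. In the last pictures the can, jar and tape are standing where they were; I did not measure them again.

**Disagreements:**
- My early readings of the carton's direction differed by up to 3°. A closer wrist view settled it at about 2–3°.
- The stick's top came out at 20 mm from two views, against the 23 mm in the text.
- The tool read 7.5 N upward when I first closed on the stick, probably a fingertip on the box floor. It vanished after I raised the tool 2 mm.

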